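# Index the carousel and open a push-and-turn safety cap in the cold store

## Robot

A 6-joint arm with a two-finger parallel gripper is mounted at the origin on the work surface. World frame = base frame: x ahead of the robot, y to its left, z up, the work surface at z = 0. Lengths are in m, angles in rad, forces in N, time in s.
With the tool pointing down it reaches from about 0.35 to 0.975 m from the base axis. Payload 4.9 kg.
Tool frame: the origin (TCP) lies at the very end of the fingers, on their centre line; the grasp point (between the pads) lies manip.grip_point_offset behind it (manip.grip_point_offset is the distance from the TCP to the grasp point, in m); z points along the fingers, y is the direction in which the jaws open and shut (so a half turn about z gives the same grasp; the last joint's range is limited). The gripper opens to 85 mm and grips with 20 to 120 N. Pads are 22 mm wide; open, the fingers measure 114 mm over their backs; the gripper's body (76 mm by 85 mm) begins 54 mm behind the grasp point. The pads swing forward as they close: fully open they stand 13 mm farther back than shut.
Start: joints at [-1.352, 0.053, 1.613, -0, 1.476, -0.119], TCP at [0.207, -0.59, 0.231] pointing down, gripper open.
Joint ranges: [-3.01, 3.01], [-1.01, 2.22], [0.06, 2.58], [-1.02, 4.17], [0.09, 2.62], [-3.14, 3.14]. Speed limits (rad/s): [2.57, 2.57, 3.14, 3.14, 3.14, 3.14].

## Interface

Orientations are given as a unit quaternion [w, x, y, z].
In Python, from plant import status, grab_frame, camera_params, ticket, boxes_of, outline_of, manip gives the robot as it stands. The module is installed in compiled form; this text tells all that it offers.
- The arm moves only by the tool play_rows, never from a script. Its argument "deltas" is a list of rows, each a list of 2 entries, a list of its own where there are three numbers: the shift along the world's x, y, z in m, then the turn about the world's z in rad. A call has 1 to 5 rows; each row is the pose to reach, as a shift and turn from the pose commanded when the call began; what a row does not reach only later rows make up. A row lasts 1/8 s, in which the tool goes at most 62.5 mm and 10.7 degrees, less where a joint would pass 70% of its speed; a pose out of reach is approached as far as the arm can. A call with a gripper value outside its range is refused whole. "grip" is the opening, from -1 (shut) to 1 (fully open), set as the call begins (left out, the last holds). The fingers move at their own pace and stop on an object; the grip force is fixed at half the most. Time passes only in rows, so rows that repeat a pose let the fingers close. It gives the time, the measured TCP pose, the force and the opening at its end, in the units of the state.
- status.state(): the state, without advancing time (a new reading comes with each control period).
- grab_frame(name): name is "side" or "top"; returns (picture, depth): 420x560x3 uint8, blue, green, red; 420x560 float32, m along the optical axis (not along the pixel's ray), 0 where there is no reading.
- camera_params(name): a dict with "mtx" (3x3 intrinsics, pixels), "distortion" ([k1, k2, p1, p2, k3] as OpenCV has them; the pictures are not rectified), "world_from_camera" (4x4, takes a point from camera to world coordinates). Camera axes: x right, y up, looking along -z (the intrinsics and any distortion apply to the point x, -y, -z); pixel columns grow to the right and rows downward; lengths in m; the calibration is good to about 2 mm. A picture is of the moment at which its call begins. camera_params takes no time and is no camera call.
- ticket.job_done(): hands the job in, once; it reports no verdict.
Trained networks look in the newest picture that a camera, given by its name, has taken for a name from the list of things; names that differ only in an ending like _2 or _b are one class to them, and where a whole thing is asked for, a point or a joint stands for the part that bears it (a point fixed in the world has none). Each returns a list of dicts, best first, with "confidence" (0 to 1); they miss things now and then, are a little off and sometimes report something else, mostly with a low value. They report only what shows in the picture. A call takes as long as a camera call. They do not tell look-alikes from the thing itself.
- boxes_of(camera, name): "box" ([left, top, right, bottom] in pixels, round what is visible of it).
- outline_of(camera, name): "region" (420x560 bool, what is visible of it) and "box" ([left, top, right, bottom] in pixels, round what is visible of it).
The state is a dict: "time": time; "joint_pos": joint angles; "joint_vel": joint speeds; "joint_efforts": joint torques, N m; "tool_pos": TCP position; "tool_rot": TCP orientation; "contact_force": force on the tool from outside, world axes, zero at the start; "ft_torque": the same for the moment, N m; "gripper_width": opening from 0.0 (shut) to 1.0 (fully open).
Only numpy, scipy, OpenCV 4.12 (cv2) and the standard library are available. Lean on these libraries where they do the work, as an engineer would, in place of code of your own. Each camera call takes 0.05 s, during which the arm holds its last target.

## Task

In the cold store's cleaning-chemicals carousel, turn the carousel one click counter-clockwise (seen from above) so that the white-and-blue bottle with the red safety cap comes to the yellow pointer. Then push the red cap down, twist it counter-clockwise while it is down until it is free, and lift it level and straight up to at least 6 cm above its closed position, over its bottle. Finish while still holding the cap there, without putting it down or letting go, with the carousel still clicked in at the pointer; leave the other things on the table where they are.

Things in the scene. Friction and masses are not known exactly. Their poses are not given: they have to be found in the camera images.
- carousel (a joint): turning angle, rad, of the white carousel (disc 330 mm across, top 42 mm above the table); positive counter-clockwise from above. Starts clicked in at 0; the next click, which brings the red-capped bottle to the yellow pointer, is at 1.047 (60 deg). Spring detents: about 0.45 N m takes it over the hump, then it pulls itself in to within 0.02. Other clicks: -1.047, 2.094
- turn_handle (a point): centre of the black bar handle on the carousel's central steel post (28 mm across), on the turning axis, 197.5 mm above the table. Bar 54 mm long, 14 mm thick, 35 mm high (180 to 215 mm above the table); it turns with the carousel. This frame's x runs along the bar, y across its thickness, z up
- base: fixed grey plinth of the carousel, place and heading vary; origin on the table under the turning axis, z up. Its -x axis points from the turning axis to the yellow pointer block (30 x 34 mm, 26 mm high, its centre 185 mm from the axis, just outside the disc)
- bottle: white bottle with a blue band, fixed upright on the carousel (cannot turn or lift by itself), its axis 120 mm from the turning axis, at the start 60 deg clockwise of the pointer. Origin at the middle of its underside, 42 mm above the table, z up. Body 70 mm across up to 85 mm above its origin, cone shoulder to 102 mm, then neck 28 mm across
- bottle_mouth (a point): top of the bottle's neck, on its axis, 137 mm above the bottle's origin, hidden under the cap at first. The carousel places on either side of this bottle are empty; two more bottles (amber with black cap, grey with yellow cap, 66 mm across, tops 170 mm above the table) are fixed two places away on either side
- cap: red round push-and-turn safety cap, 52 mm across, 28 mm high, loose, 30 g. Origin at the middle of its lower rim, z up, x along the bottle's x while locked. Locked, its rim is 164 mm and its flat top 192 mm above the table; at least 15 mm free under the rim for fingertips. It can be gripped from above at any yaw
- liner (a joint): how far the spring liner under the cap is pushed down, m: 0 locked, 0.0075 hard stop (5 N at 0, 10 N at the stop). With the cap at least 4.5 mm down and kept down, it turns counter-clockwise from above; 40 to 80 deg frees it (aim for 60, hard stop near 85), then it lifts off. Clockwise it is blocked; while up it turns only some 7 deg and cannot be lifted
- jug: clear plastic measuring jug, 84 mm across, 110 mm high, origin under its middle; bystander, leave alone
- brush: flat hand brush, dark head and wooden handle, lying on the table; bystander, leave alone
- carton: cardboard carton 90 x 130 x 70 mm, origin under its middle; bystander, leave alone
- tape: orange roll 90 mm across, 45 mm high, origin under its middle; bystander, leave alone
- jar: glass jar with green lid, 60 mm across, 80 mm high, origin under its middle; bystander, leave alone
Things that resemble listed ones, but are neither listed nor needed, are in the scene too. There is more than one size of the cap; the job needs the middle-sized.

How it is judged:
On the way, in this order (a step that is already met when the one before it is completed fails the run):
1. the carousel is clicked in at the next position, with the red-capped bottle at the pointer and the cap still locked (value of joint carousel between 0.967 and 1.127 rad and z of cap in the frame of bottle above 0.1195 m), for 0.2 s.
2. the cap is pushed down past its lock (value of joint carousel between 0.927 and 1.167 rad and z of cap in the frame of bottle below 0.1182 m), for 0.05 s.
3. the cap is twisted out of its lock (angle between the x axis of cap and the x axis of bottle, either way round above 0.5 rad), for 0.05 s.
At the end, for the whole second after the job is handed in: The cap is held by the fingers (more than 1 N), still and level (within 20 degrees), at least 50 mm above its closed height and within 30 mm of the bottle's axis, not touching the bottle; the carousel is within 0.08 rad of the pointer click (1.047) (value of joint carousel between 0.967 and 1.127 rad and z of cap in the frame of bottle above 0.172 m and horizontal distance between cap and bottle below 0.03 m and angle between cap's own z axis and vertical below 0.35 rad and linear speed of cap below 0.03 m/s and contact force between cap and the fingers above 1 N and contact force between cap and bottle below 0.1 N); the arm keeps its last pose, push and grip.
It fails at once if the carousel is turned past the pointer or well the wrong way (value of joint carousel above 1.5 rad or value of joint carousel below -0.45 rad).
It fails at once if a bystander on the table is pushed more than 3 cm (distance of any of jug, brush, carton, tape, jar from where it was at the start of the episode above 0.03 m).
It also fails if it takes over 48 s, if anything falls off the work surface, if the arm or the gripper's body presses on something with over 40 N, if the wrist force passes 120 N, or if a joint passes its speed limit or range.

## Working session

There is one attempt and no reset: what is moved stays moved. The work goes in short steps, Python scripts to look and compute and a tool call to move; the robot and the scene stay as the last step left them, time stands still between calls to the robot, and variables do not carry over. Pictures are saved under pics/ and viewed, and the job is handed in when it is done.

Besides the shell and the picture viewer there is one more tool, called after "Request:" by a JSON object that holds its "method" and its "body", one argument or row to a line. play_rows: Moves the arm, as the interface text tells. Its arguments: {"type":"object","properties":{"deltas":{"type":"array"},"grip":{"type":"number"}},"required":["deltas"]}

```bash
mkdir -p pics; python3 - <<'E'
from plant import status, grab_frame, camera_params, manip
import cv2
print(status.state()); print(manip.grip_point_offset)
for n in("side","top"):
    p,d=grab_frame(n); cv2.imwrite(f"pics/{n}0.png",p)
    print(n,camera_params(n))
E
```

```text
{'time': 0.0, 'joint_pos': array([-1.35199967e+00,  5.33351781e-02,  1.61431732e+00, -2.99327846e-05,
        1.47596514e+00, -1.18999275e-01]), 'joint_vel': array([-8.24157054e-04,  1.23195242e-03,  1.67498281e-04, -5.18767892e-04,
       -2.67991104e-04,  7.56489653e-05]), 'joint_efforts': array([ 1.95363107e-03, -3.93685341e+01, -3.70172918e+01, -2.05715104e-06,
        7.04232400e-03,  2.41643505e-06]), 'tool_pos': array([ 0.20698669, -0.58906843,  0.23006252]), 'tool_rot': array([-1.01048800e-03,  9.85769867e-01,  1.68097423e-01, -6.53801870e-05]), 'contact_force': array([ 0.09955116, -0.17286331, -0.33151219]), 'ft_torque': array([0.03639286, 0.05721027, 0.01301485]), 'gripper_width': 0.9963017006130404}
0.0187
side {'mtx': array([[386.86923254,   0.        , 285.47916655],
       [  0.        , 386.86923254, 214.99521144],
       [  0.        ,   0.        ,   1.        ]]), 'distortion': array([-0.09257263,  0.        ,  0.        ,  0.        ,  0.        ]), 'world_from_camera': array([[-0.96803463,  0.12290546, -0.21863941,  0.23264821],
       [-0.25050983, -0.51687504,  0.81858721,  0.82840641],
       [-0.01240041,  0.84719209,  0.53114197,  0.68104376],
       [ 0.        ,  0.        ,  0.        ,  1.        ]])}
top {'mtx': array([[475.35558592,   0.        , 271.1092186 ],
       [  0.        , 475.35558592, 211.82324481],
       [  0.        ,   0.        ,   1.        ]]), 'distortion': array([-0.13347109,  0.        ,  0.        ,  0.        ,  0.        ]), 'world_from_camera': array([[-0.02106002,  0.98915694, -0.14534451,  0.22373884],
       [-0.99976047, -0.02170195, -0.00283228,  0.02916628],
       [-0.00595583,  0.14525005,  0.98937705,  1.72663851],
       [ 0.        ,  0.        ,  0.        ,  1.        ]])}
```

View pics/side0.png

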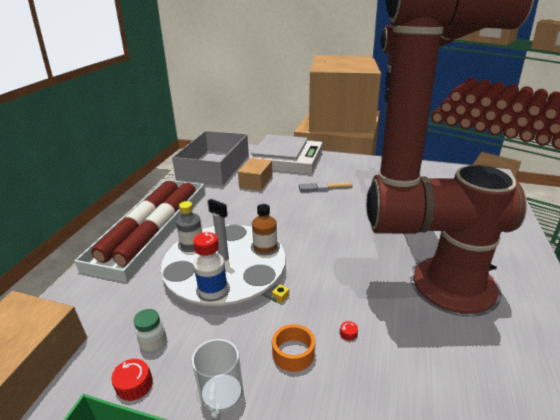

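View pics/top0.png

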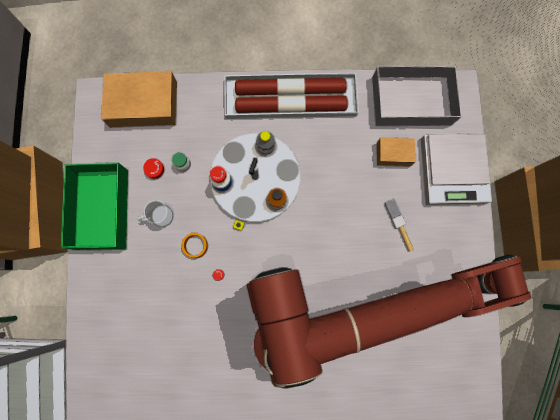

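The top view has the disc centre at about (255,177), the handle at (253,168), the bottle's cap at (218,175) and the pointer at (238,225). The loose red caps at (153,168) and (218,274) are decoys. Next I'll measure these.

```bash
cat > h.py <<'E'
import numpy as np, cv2
from plant import *
def ray(n,uv):
    c=camera_params(n);T=c["world_from_camera"]
    q=cv2.undistortPoints(np.array(uv,float).reshape(-1,1,2),c["mtx"],c["distortion"]).reshape(-1,2)
    d=np.c_[q[:,0],-q[:,1],-np.ones(len(q))]@T[:3,:3].T
    return T[:3,3],d
def atz(n,uv,z):
    o,d=ray(n,uv); return o+d*((z-o[2])/d[:,2])[:,None]
def cloud(n,depth,mask):
    v,u=np.nonzero(mask&(depth>0)); o,d=ray(n,np.c_[u,v]); return o+d*depth[v,u][:,None],np.c_[u,v]
def fitc(P):
    A=np.c_[2*P[:,:2],np.ones(len(P))];s=np.linalg.lstsq(A,(P[:,:2]**2).sum(1),rcond=None)[0]
    return s[:2],np.sqrt(s[2]+s[0]**2+s[1]**2)
def tri(u1,u2):
    o1,d1=ray("top",[u1]);o2,d2=ray("side",[u2]);d1=d1[0];d2=d2[0]
    s=np.linalg.lstsq(np.c_[d1,-d2],o2-o1,rcond=None)[0]
    a=o1+s[0]*d1;b=o2+s[1]*d2;return (a+b)/2,np.linalg.norm(a-b)
E
python3 - <<'E'
from h import *
np.set_printoptions(precision=4,suppress=True)
for n in("top","side"):
    p,d=grab_frame(n)
    for t in("cap","turn_handle","base","carousel","bottle"):
        for r in outline_of(n,t)[:4]:
            P,_=cloud(n,d,r["region"])
            print(n,t,round(r["confidence"],2),np.round(r["box"]),len(P),"med",np.median(P,0),"zpct",np.percentile(P[:,2],[2,50,98]))
            np.save(f"{n}_{t}_{int(r['box'][0])}.npy",P)
E
```

```text
top cap 0.84 [146. 159. 164. 179.] 286 med [0.6444 0.4625 0.0373] zpct [0.0221 0.0373 0.0457]
top cap 0.56 [211. 270. 227. 278.] 115 med [0.2537 0.2312 0.0196] zpct [-0.0042  0.0196  0.0286]
top cap 0.54 [211. 166. 228. 185.] 224 med [0.5804 0.2068 0.191 ] zpct [0.1638 0.191  0.1983]
top cap 0.5 [138. 199. 172. 231.] 593 med [0.4742 0.4481 0.0483] zpct [-0.0015  0.0483  0.1129]
top turn_handle 0.7 [212. 131. 302. 219.] 5971 med [0.5938 0.0827 0.0432] zpct [0.0339 0.0432 0.1742]
top base 0.9 [212. 132. 298. 228.] 6054 med [0.5905 0.0846 0.0431] zpct [0.0293 0.0431 0.1738]
top carousel 0.92 [207. 129. 302. 219.] 6128 med [0.5935 0.0835 0.0431] zpct [0.0312 0.0431 0.1747]
side cap 0.85 [115. 363. 151. 404.] 1341 med [0.6383 0.477  0.0378] zpct [0.0033 0.0378 0.0409]
side cap 0.85 [339. 321. 356. 339.] 302 med [0.2515 0.2376 0.0203] zpct [0.0007 0.0203 0.0234]
side cap 0.67 [197. 232. 222. 253.] 486 med [0.5764 0.2196 0.1915] zpct [0.167  0.1915 0.1947]
side cap 0.53 [163. 202. 290. 304.] 9108 med [0.5697 0.1151 0.0441] zpct [0.0132 0.0441 0.1935]
side turn_handle 0.58 [162. 200. 287. 310.] 8964 med [0.5746 0.1063 0.0442] zpct [0.0349 0.0442 0.1938]
side carousel 0.62 [160. 198. 285. 306.] 8993 med [0.574  0.1066 0.0442] zpct [0.0341 0.0442 0.1933]
side bottle 0.6 [197. 253. 227. 297.] 1243 med [0.5682 0.2316 0.1076] zpct [0.0458 0.1076 0.1496]
```

```bash
python3 - <<'E'
from h import *
from scipy.optimize import least_squares
np.set_printoptions(precision=4,suppress=True)
for n in("top","side"):
    p,d=grab_frame(n); P,uv=cloud(n,d,d>0)
    col=p[uv[:,1],uv[:,0]].astype(int); hsv=cv2.cvtColor(p,cv2.COLOR_BGR2HSV)[uv[:,1],uv[:,0]].astype(int)
    near=np.hypot(P[:,0]-.58,P[:,1]-.08)<.26
    D=P[near&(P[:,2]>.036)&(P[:,2]<.05)&(np.hypot(P[:,0]-.58,P[:,1]-.08)<.2)]
    from scipy.spatial import ConvexHull
    H=D[ConvexHull(D[:,:2]).vertices]
    f=least_squares(lambda x:np.hypot(H[:,0]-x[0],H[:,1]-x[1])-x[2],[.58,.08,.165],loss="soft_l1",f_scale=.002)
    print(n,"disc",f.x,len(H),"z",np.median(D[:,2]))
    hd=near&(P[:,2]>.19)&(P[:,2]<.235)&(col.max(1)<90)
    print(" bar",hd.sum(),P[hd].mean(0),"z95",np.percentile(P[hd,2],[5,50,95]),uv[hd].mean(0))
    if hd.sum()>5:
        top=P[hd]; r=cv2.minAreaRect((top[:,:2]*1000).astype(np.float32)); print("  rect",r, np.linalg.eigh(np.cov(top[:,:2].T)))
    rd=near&(P[:,2]>.182)&(P[:,2]<.2)&(col[:,2]>120)&(col[:,1]<70)
    if rd.sum()>5: print(" cap",rd.sum(),P[rd].mean(0),cv2.minEnclosingCircle((P[rd][:,:2]*1000).astype(np.float32)))
    ye=near&(P[:,2]<.04)&(hsv[:,0]>20)&(hsv[:,0]<35)&(hsv[:,1]>150)&(hsv[:,2]>90)
    print(" ptr",ye.sum(),P[ye].mean(0), cv2.minAreaRect((P[ye][:,:2]*1000).astype(np.float32)),uv[ye].mean(0))
t=cv2.imread("pics/top0.png")[120:235,195:310];s=cv2.imread("pics/side0.png")[190:310,155:300]
cv2.imwrite("pics/crop0.png",np.hstack([cv2.resize(t,(400,400),interpolation=2),cv2.resize(s,(400,400),interpolation=2)]))
E
```

```text
top disc [0.6031 0.0893 0.1631] 55 z 0.04233234882836334
 bar 74 [0.5994 0.0902 0.2121] z95 [0.1956 0.2138 0.22  ] [252.8108 165.8919]
  rect ((602.073974609375, 89.8564224243164), (13.920805931091309, 50.78691482543945), 72.28646850585938) EighResult(eigenvalues=array([0.    , 0.0002]), eigenvectors=array([[-0.3151, -0.9491],
       [-0.9491,  0.3151]]))
 cap 142 [0.5822 0.2096 0.1915] ((581.8652954101562, 208.93772888183594), 25.860023498535156)
 ptr 66 [0.4291 0.1538 0.0233] ((430.032958984375, 154.1272735595703), (35.158485412597656, 28.878002166748047), 70.479736328125) [238.2121 224.8333]
side disc [0.6025 0.0912 0.1648] 45 z 0.0427832792851891
 bar 202 [0.5995 0.0963 0.2049] z95 [0.1919 0.2057 0.2141] [216.9406 206.6634]
  rect ((602.0285034179688, 92.89117431640625), (14.979226112365723, 55.55332565307617), 74.02606964111328) EighResult(eigenvalues=array([0.    , 0.0003]), eigenvectors=array([[-0.2931, -0.9561],
       [-0.9561,  0.2931]]))
 cap 239 [0.5801 0.2167 0.1917] ((579.6071166992188, 210.00599670410156), 26.64657211303711)
 ptr 167 [0.4272 0.1617 0.0205] ((428.30908203125, 156.8816680908203), (33.58491516113281, 30.39032554626465), 63.174537658691406) [280.1018 293.4311]
```

View pics/crop0.png

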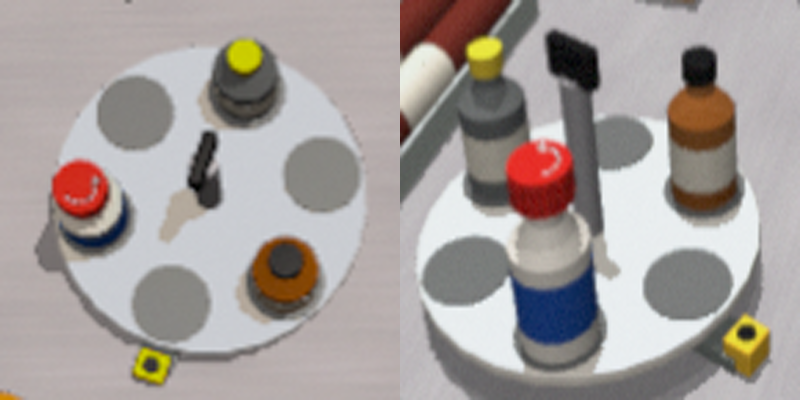

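Both views agree:

| Item | Position |
|---|---|
| Turning axis | about (0.6025, 0.0905) |
| Pointer | about 160° from the axis |
| Bar yaw | about -19° |
| Cap | (0.581, 0.2095), 60° clockwise of the pointer |

I'll move above the handle now.

Request:
{"method": "play_rows", "body": {
  "deltas": [
    [[0.03,0.05,0.03],-0.15],
    [[0.06,0.1,0.04],-0.3],
    [[0.09,0.155,0.04],-0.45],
    [[0.12,0.207,0.04],-0.6],
    [[0.15,0.26,0.04],-0.68]
  ],
  "grip": 1
}}

```text
time: 1.42
tool_pos: [0.3578, -0.328, 0.2716]
tool_rot: [0.0, 0.985, -0.172, 0.0]
contact_force: [0.9, -0.6, 0.1]
gripper_width: 1.002
```

Request:
{"method": "play_rows", "body": {
  "deltas": [
    [[0.03,0.052,0],0],
    [[0.06,0.104,0],0],
    [[0.09,0.156,0],0],
    [[0.12,0.207,0],0],
    [[0.15,0.26,0],0]
  ]
}}

```text
time: 2.05
tool_pos: [0.5079, -0.0679, 0.2717]
tool_rot: [0.0, 0.985, -0.17, 0.001]
contact_force: [0.0, 0.3, 0.5]
gripper_width: 1.001
```

Request:
{"method": "play_rows", "body": {
  "deltas": [
    [[0.03,0.05,0],0],
    [[0.06,0.1,0],0],
    [[0.095,0.15,0],0],
    [[0.095,0.16,0],0],
    [[0.095,0.16,0],0]
  ]
}}

```text
time: 2.68
tool_pos: [0.6018, 0.0907, 0.2711]
tool_rot: [0.0, 0.985, -0.17, -0.0]
contact_force: [0.5, -0.7, 0.2]
gripper_width: 1.002
```

Request:
{"method": "play_rows", "body": {
  "deltas": [
    [[0,0,-0.04],0],
    [[0,0,-0.07],0],
    [[0,0,-0.084],0],
    [[0,0,-0.084],0]
  ]
}}

```text
time: 3.18
tool_pos: [0.6014, 0.0893, 0.1868]
tool_rot: [0.0, 0.985, -0.171, -0.001]
contact_force: [0.2, 0.8, 1.0]
gripper_width: 1.004
```

```bash
python3 - <<'E'
from h import *
t,_=grab_frame("top");s,_=grab_frame("side")
t=t[120:235,195:310];s=s[170:310,155:300]
cv2.imwrite("pics/crop1.png",np.hstack([cv2.resize(t,(400,400),interpolation=2),cv2.resize(s,(400,400),interpolation=2)]))
E
```

```text
(no output)
```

View pics/crop1.png

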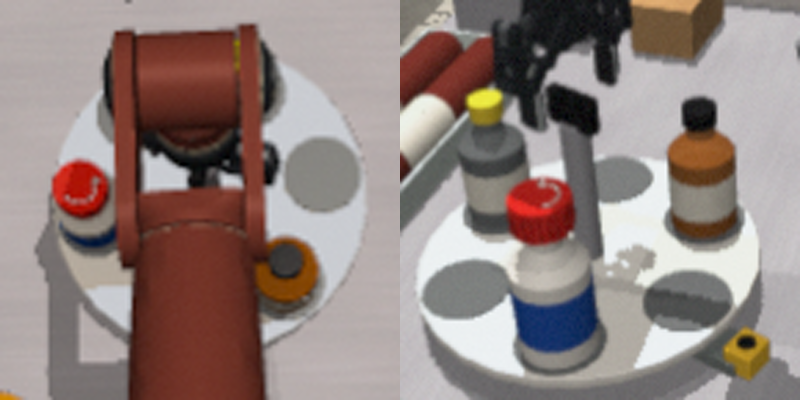

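The fingers straddle the bar: tips at about (535,120) and (605,75) in the crop, with the bar at (572,108). I'll close on it.

Request:
{"method": "play_rows", "body": {
  "deltas": [
    [[0,0,0],0],
    [[0,0,0],0],
    [[0,0,0],0],
    [[0,0,0],0],
    [[0,0,0],0]
  ],
  "grip": -1
}}

```text
time: 3.9
tool_pos: [0.6021, 0.0902, 0.1876]
tool_rot: [0.0, 0.985, -0.17, -0.0]
contact_force: [-1.7, -0.9, 2.0]
gripper_width: 0.156
```

Request:
{"method": "play_rows", "body": {
  "deltas": [
    [[0,0,0],0.12],
    [[0,0,0],0.24],
    [[0,0,0],0.36],
    [[0,0,0],0.48],
    [[0,0,0],0.6]
  ]
}}

```text
time: 4.53
tool_pos: [0.6021, 0.0895, 0.1876]
tool_rot: [0.001, 0.991, 0.13, -0.0]
contact_force: [-1.6, -3.3, 1.9]
gripper_width: 0.149
```

Request:
{"method": "play_rows", "body": {
  "deltas": [
    [[0,0,0],0.12],
    [[0,0,0],0.24],
    [[0,0,0],0.36],
    [[0,0,0],0.447],
    [[0,0,0],0.447]
  ]
}}

```text
time: 5.15
tool_pos: [0.6023, 0.089, 0.1876]
tool_rot: [0.001, 0.939, 0.345, -0.0]
contact_force: [0.2, -5.8, 1.8]
gripper_width: 0.152
```

```bash
python3 - <<'E'
from h import *
t,_=grab_frame("top");s,_=grab_frame("side");S=status.state();print(S["ft_torque"],S["contact_force"])
t=t[120:235,195:310];s=s[170:310,155:300]
cv2.imwrite("pics/crop2.png",np.hstack([cv2.resize(t,(400,400),interpolation=2),cv2.resize(s,(400,400),interpolation=2)]))
E
```

```text
[-0.62506456  0.12937251  0.2945754 ] [ 0.4780524  -5.08428757  1.74522671]
```

View pics/crop2.png

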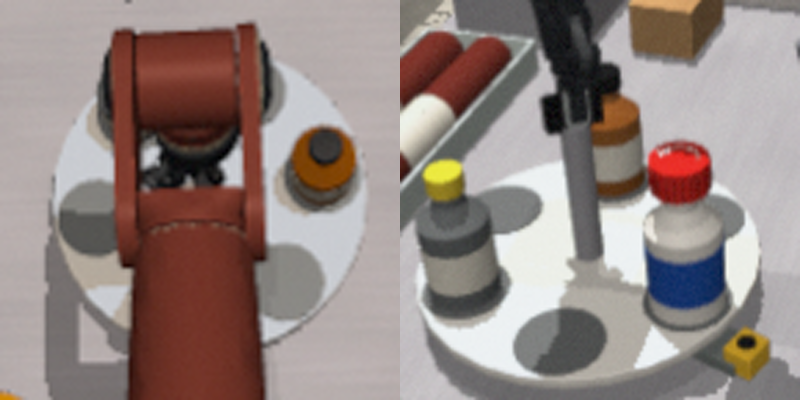

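The red-capped bottle has come round to the pointer. I'll open the fingers and rise.

Request:
{"method": "play_rows", "body": {
  "deltas": [
    [[0,0,0],0],
    [[0,0,0],0],
    [[0,0,0],0],
    [[0,0,0],0]
  ],
  "grip": 1
}}

```text
time: 5.75
tool_pos: [0.6021, 0.0906, 0.1873]
tool_rot: [-0.0, 0.939, 0.345, 0.0]
contact_force: [-0.6, -0.6, -0.1]
gripper_width: 0.981
```

Request:
{"method": "play_rows", "body": {
  "deltas": [
    [[0,0,0.05],0],
    [[0,0,0.09],0],
    [[0.03,-0.05,0.09],0],
    [[0.05,-0.1,0.09],0],
    [[0.05,-0.15,0.09],0]
  ]
}}

```text
time: 6.38
tool_pos: [0.6529, -0.061, 0.2771]
tool_rot: [-0.0, 0.938, 0.345, 0.0]
contact_force: [1.0, -0.6, -0.1]
gripper_width: 1.003
```

```bash
python3 - <<'E'
from h import *
np.set_printoptions(precision=4,suppress=True)
C=np.array([.6025,.0905])
for n in("top","side"):
    p,d=grab_frame(n); cv2.imwrite(f"pics/{n}3.png",p); P,uv=cloud(n,d,d>0)
    col=p[uv[:,1],uv[:,0]].astype(int)
    near=np.hypot(P[:,0]-.49,P[:,1]-.13)<.08
    rd=near&(P[:,2]>.182)&(P[:,2]<.2)&(col[:,2]>120)&(col[:,1]<70)
    print(n,rd.sum())
    if rd.sum()>5:
        c=cv2.minEnclosingCircle((P[rd][:,:2]*1000).astype(np.float32)); print(P[rd].mean(0),c)
        v=np.array(c[0])/1000-C; print(np.hypot(*v),np.degrees(np.arctan2(v[1],v[0])))
    hd=(np.hypot(P[:,0]-.6,P[:,1]-.09)<.05)&(P[:,2]>.19)&(P[:,2]<.225)&(col.max(1)<90)
    if hd.sum()>5: print("bar",hd.sum(),cv2.minAreaRect((P[hd][:,:2]*1000).astype(np.float32)))
E
```

```text
top 146
[0.4872 0.1317 0.1914] ((488.8484191894531, 129.94480895996094), 25.3724365234375)
0.12030201484025152 160.85975653977763
bar 66 ((602.1832885742188, 90.28833770751953), (50.959617614746094, 11.410370826721191), 41.4338493347168)
side 193
[0.4864 0.1417 0.1917] ((487.2925720214844, 137.1563262939453), 25.14216423034668)
0.12429627606920479 157.95319844030212
bar 232 ((601.7227783203125, 92.50981903076172), (53.435691833496094, 15.196723937988281), 39.929847717285156)
```

View pics/side3.png

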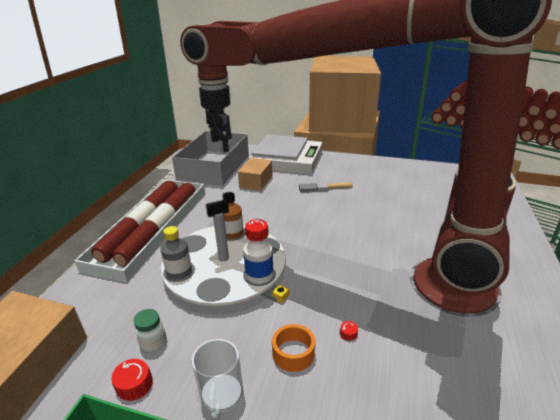

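View pics/top3.png

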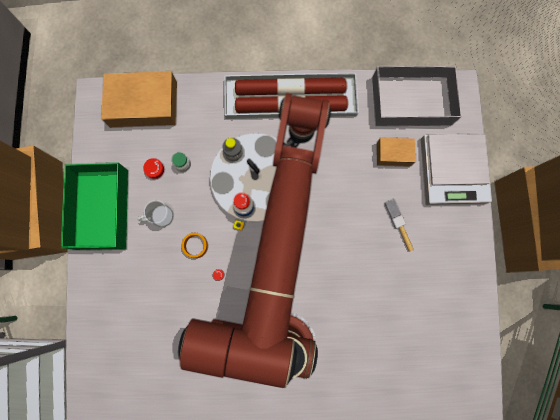

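Clicked in: bar yaw is about 40.5° and the cap is at about (0.4885, 0.1315, top 0.192), with the cap at (257,230) in the side view. Next I'll go over the cap and descend.

Request:
{"method": "play_rows", "body": {
  "deltas": [
    [[-0.035,0.042,0],0],
    [[-0.075,0.088,0],0],
    [[-0.115,0.135,0],0],
    [[-0.15,0.178,0],0],
    [[-0.163,0.192,0],0]
  ]
}}

```text
time: 7.1
tool_pos: [0.4873, 0.1349, 0.2776]
tool_rot: [-0.0, 0.938, 0.347, 0.0]
contact_force: [0.0, -0.5, 0.2]
gripper_width: 0.997
```

Request:
{"method": "play_rows", "body": {
  "deltas": [
    [[0,0,-0.03],0],
    [[0,0,-0.06],0],
    [[0,0,-0.06],0]
  ]
}}

```text
time: 7.48
tool_pos: [0.4875, 0.1322, 0.2145]
tool_rot: [-0.001, 0.939, 0.345, -0.003]
contact_force: [-0.2, -0.1, -0.1]
gripper_width: 1.0
```

```bash
python3 - <<'E'
from h import *
t,_=grab_frame("top");s,_=grab_frame("side")
t=t[150:265,185:300];s=s[160:305,185:330]
cv2.imwrite("pics/crop4.png",np.hstack([cv2.resize(t,(400,400),interpolation=2),cv2.resize(s,(400,400),interpolation=2)]))
E
```

```text
(no output)
```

View pics/crop4.png

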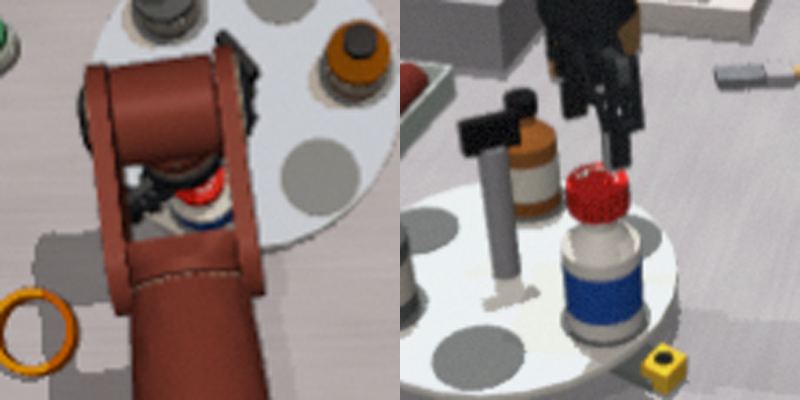

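The fingers are above the cap and the spread is centred on it. I'll descend around it and grip.

Request:
{"method": "play_rows", "body": {
  "deltas": [
    [[0,0,-0.02],0],
    [[0,0,-0.04],0],
    [[0,0,-0.06],0],
    [[0,0,-0.06],0]
  ]
}}

```text
time: 8.07
tool_pos: [0.4873, 0.1321, 0.1542]
tool_rot: [-0.001, 0.939, 0.345, -0.003]
contact_force: [0.3, 0.4, -0.6]
gripper_width: 1.0
```

Request:
{"method": "play_rows", "body": {
  "deltas": [
    [[0,0,0],0],
    [[0,0,0],0],
    [[0,0,0],0],
    [[0,0,0],0]
  ],
  "grip": -1
}}

```text
time: 8.57
tool_pos: [0.4902, 0.1324, 0.1588]
tool_rot: [0.0, 0.939, 0.345, 0.001]
contact_force: [0.6, -0.1, 4.0]
gripper_width: 0.605
```

```bash
python3 - <<'E'
from h import *
s,_=grab_frame("side");print(status.state())
t,_=grab_frame("top")
t=t[150:265,185:300];s=s[160:305,185:330]
cv2.imwrite("pics/crop5.png",np.hstack([cv2.resize(t,(400,400),interpolation=2),cv2.resize(s,(400,400),interpolation=2)]))
E
```

```text
{'time': 8.625, 'joint_pos': array([ 1.17248989e-01, -1.78214516e-01,  1.95674811e+00, -9.83101591e-05,
        1.36009592e+00,  9.83235963e-01]), 'joint_vel': array([-4.52936371e-04,  8.91130503e-04,  1.48308148e-03, -5.00620011e-05,
       -4.90652150e-03,  3.01569923e-04]), 'joint_efforts': array([ 2.67186295e-01, -2.54951763e+01, -3.24482489e+01,  1.24524040e-01,
        3.09066838e-01, -1.69957329e-03]), 'tool_pos': array([0.49016315, 0.13242186, 0.1587157 ]), 'tool_rot': array([3.91956425e-04, 9.38540884e-01, 3.45164904e-01, 1.42958743e-03]), 'contact_force': array([1.20586938, 0.16756214, 5.43737568]), 'ft_torque': array([-0.00643071, -0.1967406 ,  0.00294552]), 'gripper_width': 0.6013621437211907}
```

View pics/crop5.png

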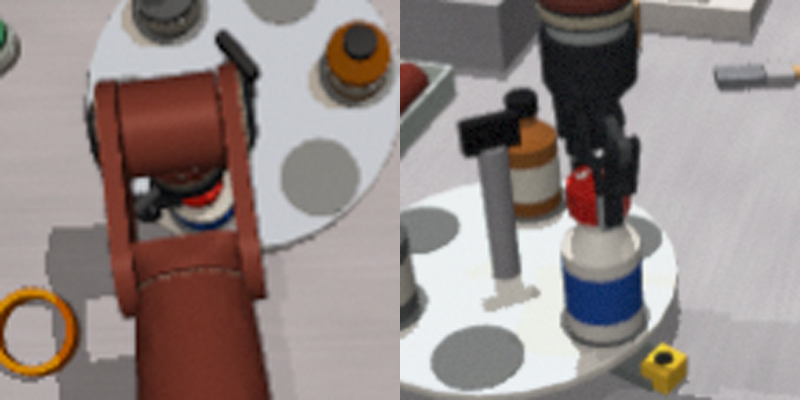

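The cap is gripped, with opening 0.60 (about 51 mm). Now I'll press down.

Request:
{"method": "play_rows", "body": {
  "deltas": [
    [[0,0,-0.003],0],
    [[0,0,-0.006],0],
    [[0,0,-0.008],0],
    [[0,0,-0.008],0]
  ]
}}

```text
time: 9.18
tool_pos: [0.4903, 0.1325, 0.1514]
tool_rot: [0.0, 0.939, 0.345, 0.001]
contact_force: [0.1, 0.4, 9.3]
gripper_width: 0.607
```

Force 9.3 N puts the liner about 6.5 mm down, past the lock. I'll twist about 60° counter-clockwise.

Request:
{"method": "play_rows", "body": {
  "deltas": [
    [[0,0,-0.001],0.1],
    [[0,0,-0.001],0.22],
    [[0,0,-0.001],0.34],
    [[0,0,-0.001],0.46],
    [[0,0,-0.001],0.58]
  ]
}}

```text
time: 9.8
tool_pos: [0.491, 0.1326, 0.1513]
tool_rot: [0.001, 0.799, 0.601, 0.002]
contact_force: [-0.8, -0.0, 11.6]
gripper_width: 0.602
```

Request:
{"method": "play_rows", "body": {
  "deltas": [
    [[0,0,0],0.12],
    [[0,0,0],0.24],
    [[0,0,0],0.36],
    [[0,0,0],0.48],
    [[0,0,0],0.48]
  ]
}}

```text
time: 10.42
tool_pos: [0.491, 0.1327, 0.1513]
tool_rot: [0.002, 0.635, 0.773, 0.002]
contact_force: [0.4, 0.3, 11.4]
gripper_width: 0.602
```

```bash
python3 - <<'E'
from h import *
t,_=grab_frame("top");s,_=grab_frame("side");S=status.state();print(S["ft_torque"],S["contact_force"],S["tool_pos"],S["tool_rot"])
t=t[150:265,185:300];s=s[160:305,185:330]
cv2.imwrite("pics/crop6.png",np.hstack([cv2.resize(t,(400,400),interpolation=2),cv2.resize(s,(400,400),interpolation=2)]))
E
```

```text
[-0.01413843 -0.01054344  0.05699149] [-0.07981421 -0.32071041 12.08606599] [0.49099224 0.13268366 0.15126232] [0.00164925 0.63524081 0.77231004 0.00189506]
```

View pics/crop6.png

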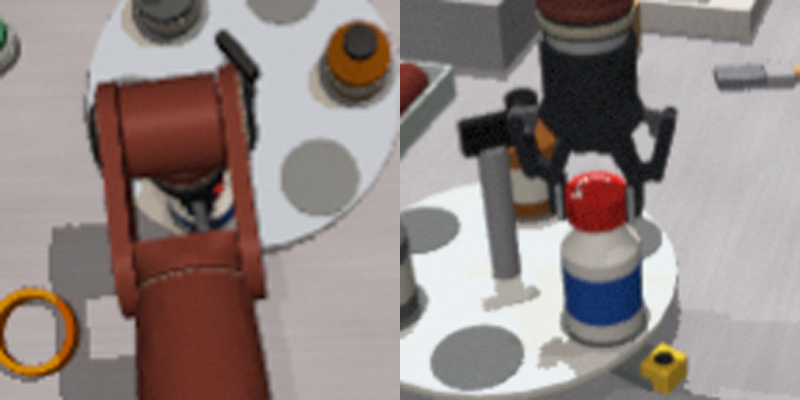

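The tool turned 60.7° with only 0.06 N·m on the wrist, so the cap turned freely with the fingers. I'll lift slowly.

Request:
{"method": "play_rows", "body": {
  "deltas": [
    [[0,0,0.004],0],
    [[0,0,0.008],0],
    [[0,0,0.013],0],
    [[0,0,0.018],0]
  ]
}}

```text
time: 11.02
tool_pos: [0.4888, 0.132, 0.1651]
tool_rot: [0.0, 0.635, 0.772, -0.001]
contact_force: [5.0, -0.8, -2.8]
gripper_width: 0.601
```

Request:
{"method": "play_rows", "body": {
  "deltas": [
    [[0,0,0.006],0],
    [[0,0,0.012],0],
    [[0,0,0.018],0]
  ]
}}

```text
time: 11.4
tool_pos: [0.4885, 0.1325, 0.1843]
tool_rot: [-0.001, 0.635, 0.772, -0.0]
contact_force: [-0.9, -0.0, -0.2]
gripper_width: 0.606
```

The cap is free, with wrist force near zero. I'll carry on up.

Request:
{"method": "play_rows", "body": {
  "deltas": [
    [[0,0,0.012],0],
    [[0,0,0.024],0],
    [[0,0,0.036],0],
    [[0,0,0.046],0],
    [[0,0,0.046],0]
  ]
}}

```text
time: 12.02
tool_pos: [0.4897, 0.1324, 0.2317]
tool_rot: [0.001, 0.635, 0.772, 0.001]
contact_force: [1.1, 0.5, -1.3]
gripper_width: 0.604
```

Request:
{"method": "play_rows", "body": {
  "deltas": [
    [[0,0,0],0],
    [[0,0,0],0],
    [[0,0,0],0]
  ]
}}

```text
time: 12.4
tool_pos: [0.4889, 0.1323, 0.2297]
tool_rot: [-0.0, 0.635, 0.772, -0.0]
contact_force: [0.4, -0.5, -0.3]
gripper_width: 0.606
```

```bash
python3 - <<'E'
from h import *
t,_=grab_frame("top");s,d=grab_frame("side");S=status.state();print(S["contact_force"],S["tool_pos"],S["gripper_width"],abs(S["joint_vel"]).max())
P,uv=cloud("side",d,d>0);col=s[uv[:,1],uv[:,0]].astype(int)
m=(np.hypot(P[:,0]-.49,P[:,1]-.13)<.05)&(col[:,2]>110)&(col[:,1]<60)&(col[:,0]<60)&(P[:,2]>.15)
print(m.sum(),np.percentile(P[m],[3,50,97],axis=0))
C=np.array([.6025,.0905])
hd=(np.hypot(*(P[:,:2]-C).T)<.035)&(P[:,2]>.19)&(P[:,2]<.217)&(col.max(1)<90)
print(cv2.minAreaRect((P[hd][:,:2]*1000).astype(np.float32)))
t=t[150:265,185:300];s=s[130:305,170:345]
cv2.imwrite("pics/crop7.png",np.hstack([cv2.resize(t,(400,400),interpolation=2),cv2.resize(s,(400,400),interpolation=2)]))
E
```

```text
[ 0.45719355  0.2907707  -0.20572988] [0.48899499 0.13232858 0.22998301] 0.6031910301321122 0.002850766025738088
330 [[0.4653479  0.1164661  0.23887746]
 [0.4828336  0.14940129 0.2602657 ]
 [0.50767476 0.15855367 0.26318125]]
((601.3468627929688, 92.21810913085938), (53.20778274536133, 16.31305694580078), 37.06772994995117)
```

View pics/crop7.png

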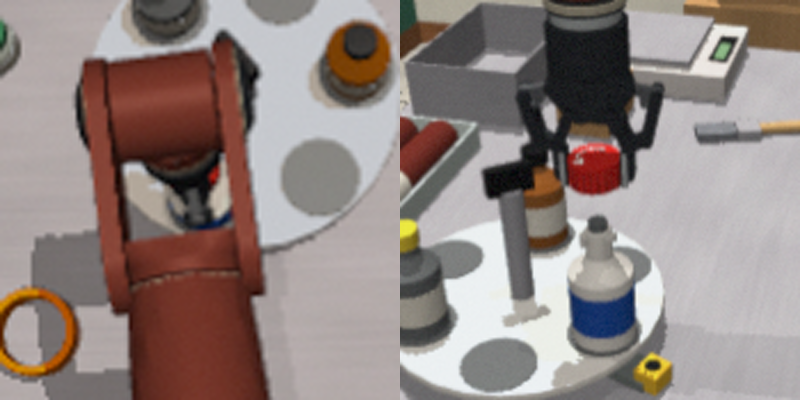

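```bash
python3 - <<'E'
from h import *
s,_=grab_frame("side");o=cv2.imread("pics/side3.png")
for p in(o,s):
    h=cv2.cvtColor(p,cv2.COLOR_BGR2HSV)
    for lo,hi in(((105,120,40),(130,255,255)),((24,150,90),(32,255,255))):
        m=cv2.inRange(h,lo,hi); m[:225]=0;m[295:]=0;m[:,:160]=0;m[:,272:]=0
        print(cv2.moments(m,True)["m00"],np.argwhere(m).mean(0)[::-1])
E
```

```text
399.0 [258.38095238 268.10025063]
159.0 [170.38993711 232.67924528]
395.0 [258.44303797 268.17721519]
157.0 [170.38853503 232.57961783]
```

The bottles match the clicked-in picture to within 0.1 px, so the carousel hasn't moved. I'll hand the job in.

```bash
python3 - <<'E'
from plant import ticket
print(ticket.job_done())
E
```

```text
the job is handed in; nothing more can be done
None
```

I turned the carousel one click counter-clockwise by its handle. I then gripped the red cap, pressed it down, twisted it 60.7° counter-clockwise and lifted it straight up. The job is handed in with the gripper still holding the cap over its bottle; no verdict is reported.

**Last checks:**
- **Cap height:** the top is at about 0.262 m, roughly 70 mm above its closed height of 0.192 m.
- **Cap position:** it is held about 1–2 mm off the measured bottle axis, still, and looks level in the picture. Wrist force was near zero, so it is clear of the bottle.
- **Press:** the wrist read 9.3 to 12 N while the cap was down, which fits the liner being close to its stop.
- **Carousel:** the bottles sit within 0.1 px of the picture taken just after the click.
- **Bystanders:** I did not re-measure them. The arm did not go near them.

**One disagreement:** the final depth reading of the handle gave 37° instead of about 40.5°, probably because the dark gripper was in the same area. The bottle comparison contradicts it, so I took the carousel as unmoved.

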